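# Prime the analyser's wash line with the hand pump

## Task

Prime the wash line: press the blue plunger head with a fingertip all the way down and let it spring fully back up, again and again, until the orange indicator pin beside it has popped fully out and its whole green band shows; then take the hand away. Do not touch that pump's indicator pin, leave the grey-headed pump alone (it is already primed), do not pinch or pick up anything, and leave the bottle, jar, tip box and tube rack where they stand.

Things in the scene. Friction and masses are not known exactly. Their poses are not given: they have to be found in the camera images.
- blue_pump: Fixed priming pump: white box 140 (x) x 84 (y) x 98 mm high with a red stripe, bolted down; origin at the centre of its underside on the work surface, z up. On top: a blue plunger head at local x = -34 mm, y = 0 and an orange indicator pin at local x = +36 mm, y = 0, rising from a black gland whose top is 104 mm above the work surface. This is the pump to be worked.
- grey_pump: Fixed priming pump: white box 140 (x) x 84 (y) x 98 mm high with a red stripe, bolted down; origin at the centre of its underside on the work surface, z up. On top: a grey plunger head at local x = -34 mm, y = 0 and an orange indicator pin at local x = +36 mm, y = 0, rising from a black gland whose top is 104 mm above the work surface. Same size and build as the blue one, its pin already out for good (tip 158 mm above the work surface); not to be touched.
- blue_plunger_top (a point): Centre of the flat top of the blue plunger head (round, 52 mm across, flat top 44 mm across, 16 mm thick). 155 mm above the work surface when up, 135 mm when pressed fully down; it moves with the plunger.
- blue_plunger (a joint): Travel of the blue plunger straight down, m: 0 = up, 0.020 = fully down on a hard stop. A spring pushes it back up: about 5 N at the top, 10 N at the bottom, plus up to about 3 N of drag; let go, it returns by itself within about 0.3 s. Each stroke lifts the pin on the way down and rearms only when the plunger comes fully back up; strokes shorter than about 16 mm do not get the pin out.
- blue_pin_travel (a joint): How far the blue pump's indicator pin is out, upwards, m: starts anywhere from 0 to 0.016, fully out = about 0.047. A hidden one-way ratchet lifts it about 8 mm on each full stroke (the first one between about 8 and 20 mm) and it stays there; three to five full strokes are needed. Strokes after it is fully out do no harm.
- blue_pin: The blue pump's orange pin, 12 mm thick with a 16 mm cap; origin at the centre of its top: 110 mm above the work surface at joint value 0, 157 mm fully out. The green band round its foot, 6 mm high, comes out of the black gland only on the last stroke. Not to be touched.
- grey_plunger_top (a point): Centre of the flat top of the grey plunger head, same size and heights as the blue one.
- grey_plunger (a joint): Travel of the grey plunger straight down, m: 0 = up, 0.020 = down. Must stay up.
- bottle_center (a point): Centre (half-way up) of a loose amber reagent bottle, 64 mm across, 125 mm high.
- tip_box_center (a point): Centre of a loose blue pipette-tip box with a clear lid, 85 x 120 x 65 mm high.
- tube_rack_center (a point): Centre of the white block of a loose rack of capped sample tubes, 48 x 160 mm, block 50 mm high (this point is 25 mm above the work surface), caps up to 90 mm.
- jar_center (a point): Centre (half-way up) of a loose small jar with an orange cap, 54 mm across, 60 mm high.
Mind the look-alikes: they are no part of the job. What is shaped like the blue_pump but turquoise is not meant.

How it is judged (in metres and radians):
On the way, in this order (a step that is already met when the one before it is completed fails the run):
1. the blue plunger is pressed down by the fingers (value of joint blue_plunger above 0.014 m and contact force between the fingers and blue_pump above 1 N).
2. the plunger springs back up (value of joint blue_plunger below 0.005 m).
3. further strokes bring the indicator pin fully out (value of joint blue_pin_travel above 0.044 m), for 0.2 s.
At the end, for the whole second after the job is handed in: The blue pump's pin is out by more than 44 mm, both plungers are up (within 3 mm), and bottle, tip box, rack and jar stand within 15 mm of where they were (value of joint blue_pin_travel above 0.044 m and value of joint each of blue_plunger, grey_plunger below 0.003 m and distance of each of bottle_center, tip_box_center, tube_rack_center, jar_center from where it was at the start of the episode below 0.015 m); the robot touches nothing.
It fails at once if the blue pump's indicator pin is touched (contact force between any of the arm, the fingers and blue_pin above 1 N).
It fails at once if the grey pump is touched (contact force between any of the arm, the fingers and grey_pump above 2 N or value of joint grey_plunger above 0.005 m).
It fails at once if the bottle, jar, tip box or tube rack is pushed about or picked up (distance of any of bottle_center, tip_box_center, tube_rack_center, jar_center from where it was at the start of the episode above 0.025 m).
It also fails if it takes over 40 s, if anything falls off the work surface, if the arm or the gripper's body presses on something with over 40 N, if the wrist force passes 120 N, or if a joint passes its speed limit or range.

## Robot

A 6-joint arm with a two-finger parallel gripper is mounted at the origin on the work surface. World frame = base frame: x ahead of the robot, y to its left, z up, the work surface at z = 0. Lengths are in m, angles in degrees, forces in N, time in s.
With the tool pointing down it reaches from about 0.3 to 0.75 m from the base axis. Payload 8.5 kg.
Tool frame: the origin (TCP) lies at the very end of the fingers, on their centre line; the grasp point (between the pads) lies 19 mm behind it; z points along the fingers, y is the line along which they close (so a half turn about z gives the same grasp; the last joint's range is limited). The gripper opens to 85 mm and grips with 20 to 120 N. Pads are 22 mm wide; open, the fingers measure 114 mm over their backs; the gripper's body (76 mm by 85 mm) begins 54 mm behind the grasp point. The pads swing forward as they close: fully open they stand 13 mm farther back than shut.
Start: joints at [59.914, 21.807, 74.336, -0, 83.858, -12.336], TCP at [0.168, 0.524, 0.231] pointing down, gripper open.
Joint ranges: [-178.18, 178.18], [-50.72, 133.34], [12.68, 142.11], [-81.47, 261.47], [9.98, 163.14], [-165.26, 165.26]. Speed limits (degrees/s): [136.94, 136.94, 180, 180, 180, 180].

## Interface

Orientations are given as a 3x3 rotation matrix whose columns are the frame's x, y, z axes.
In Python, from rig import env, optics, spotter gives the robot as it stands.
- The arm moves only by the shell command python3 -m crank 'ROWS' [FORCE]. ROWS is JSON, one flat list of numbers, 5 for each row, row after row: the finger opening in cm, from 0 to 8.54, then the shift along the tool's x, y, z in cm, then the turn about the tool's z in rad. A call has exactly 8 rows; each row shifts and turns the commanded pose from where the row before left it, along the tool's axes as they then stand; what a row does not reach is not made up. A row lasts 1/12 s, in which the tool goes at most 41.7 mm and 7.16 degrees, less where a joint would pass 70% of its speed; a pose out of reach is approached as far as the arm can. A call is refused whole if a number of a shift passes 4.17 or a number of a turn 0.125, either way. A call with a gripper value outside its range is refused whole. The fingers move at their own pace and stop on an object; FORCE is the grip in N (left out, the last holds). Time passes only in rows, so rows that do not move let the fingers close, or fill a call up. It gives the time, the measured TCP pose, the force, the opening and the grip force at its end, in the units of the state.
- env.observe(): the state, without advancing time (a new reading comes with each control period).
- optics.get_image(name): name is "scene" or "side" or "wrist"; returns a dict with "color" (420x560x3 uint8, red, green, blue), "intrinsics" (3x3 intrinsics, pixels), "pose" (4x4, takes a point from camera to world coordinates). Camera axes: x right, y up, looking along -z (the intrinsics and any distortion apply to the point x, -y, -z); pixel columns grow to the right and rows downward; lengths in m; the calibration is good to about 2 mm. The wrist camera is an equidistant fisheye: a pixel r from the principal point sees the ray r / f radians off the axis. A picture is of the moment at which its call begins. There is no depth.
- env.close_job(): hands the job in; it is judged then, once.
Trained networks look in a picture, given as the dict that the camera call returned (one of the last four; its "shot" number tells which), for a name from the list of things; names that differ only in an ending like _2 or _b are one class to them, and where a whole thing is asked for, a point or a joint stands for the part that bears it (a point fixed in the world has none). Each returns a list of dicts, best first, with "score" (0 to 1); they miss things now and then, are a little off and sometimes report something else, mostly with a low value. They report only what shows in the picture. A call takes as long as a camera call. They do not tell look-alikes from the thing itself.
- spotter.look_for(picture, query): "at" ([column, row] as shares, 0 to 1, of the picture: columns of its width, rows of its height, amid what is visible of it).
The state is a dict: "time_s": time; "q": joint angles; "qvel": joint speeds; "joint_efforts": joint torques, N m; "position": TCP position; "tool_rot": TCP orientation; "ft_force": force on the tool from outside, world axes, zero at the start; "wrist_torque": the same for the moment, N m; "grip_width": finger opening in m; "gripper_force": force on a finger pad.
Only numpy, scipy, OpenCV 4.12 (cv2) and the standard library are available. Lean on these libraries where they do the work, as an engineer would, in place of code of your own. Each camera call takes 0.05 s, during which the arm holds its last target. There are 200 camera calls.

## Working session

There is one attempt and no reset: what is moved stays moved. The work goes in short steps, Python scripts to look and compute and a shell command to move; the robot and the scene stay as the last step left them, time stands still between calls to the robot, and variables do not carry over. Pictures are saved under pics/ and viewed, at most 10 in all, crops included, and the job is handed in when it is done.

```bash
mkdir -p pics; cat > h.py <<'E'
import numpy as np, cv2
from rig import env, optics, spotter
def shot(n,f=None):
    p=optics.get_image(n)
    if f: cv2.imwrite(f'pics/{f}.png',p['color'][:,:,::-1])
    return p
def ray(p,uv):
    K=np.array(p['intrinsics']);T=np.array(p['pose'])
    d=np.array([(uv[0]-K[0,2])/K[0,0],-(uv[1]-K[1,2])/K[1,1],-1.]);return T[:3,3],T[:3,:3]@d
def at_z(p,uv,z):
    o,d=ray(p,uv);return o+d*(z-o[2])/d[2]
E
python3 - <<'E'
from h import *
s=env.observe();print(s['position'],np.round(s['tool_rot'],3).tolist(),s['time_s'],s['ft_force'])
for n in('scene','side'):
    p=shot(n,n+'1')
    print(n,np.round(p['pose'],3).tolist())
    for q,z in(('blue_plunger_top',.15),('grey_plunger_top',.15),('blue_pin',.12),('blue_pump',.06)):
        for r in spotter.look_for(p,q)[:3]:
            uv=np.array(r['at'])*[560,420];print(q,round(r['score'],2),uv.round(),at_z(p,uv,z).round(3))
E
```

```text
[0.16751411 0.52355787 0.23070042] [[-0.952, 0.305, -0.001], [0.305, 0.952, -0.001], [0.0, -0.001, -1.0]] 0.0 [-0.64270259  0.13949834 -0.28306113]
scene [[-0.581, -0.448, 0.679, 1.321], [0.814, -0.309, 0.492, 0.543], [-0.011, 0.839, 0.545, 0.733], [0.0, 0.0, 0.0, 1.0]]
blue_plunger_top 0.73 [352. 208.] [0.483 0.181 0.15 ]
blue_plunger_top 0.68 [240. 165.] [ 0.46  -0.222  0.15 ]
blue_plunger_top 0.48 [191. 190.] [ 0.66 -0.24  0.15]
grey_plunger_top 0.55 [355. 209.] [0.484 0.189 0.15 ]
blue_pump 0.95 [238. 196.] [ 0.499 -0.208  0.06 ]
blue_pump 0.63 [189. 222.] [ 0.694 -0.23   0.06 ]
side [[0.966, 0.205, -0.159, 0.413], [-0.259, 0.723, -0.64, -0.811], [-0.017, 0.659, 0.752, 1.031], [0.0, 0.0, 0.0, 1.0]]
blue_plunger_top 0.9 [337. 273.] [ 0.661 -0.25   0.15 ]
blue_plunger_top 0.67 [243. 289.] [ 0.464 -0.234  0.15 ]
grey_plunger_top 0.78 [216. 156.] [0.482 0.175 0.15 ]
blue_pin 0.59 [274. 281.] [ 0.535 -0.213  0.12 ]
blue_pump 0.78 [256. 304.] [ 0.488 -0.222  0.06 ]
blue_pump 0.6 [342. 290.] [ 0.684 -0.237  0.06 ]
blue_pump 0.34 [213. 157.] [0.48  0.275 0.06 ]
```

View pics/scene1.png

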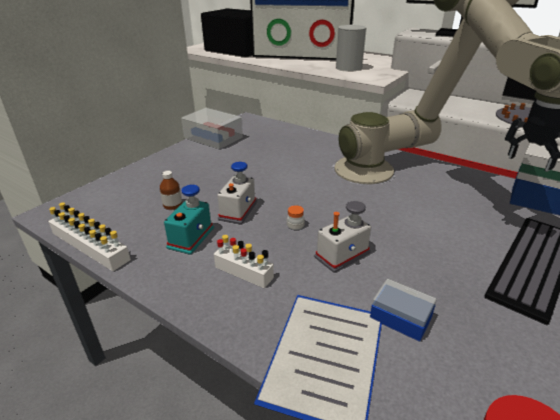

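View pics/side1.png

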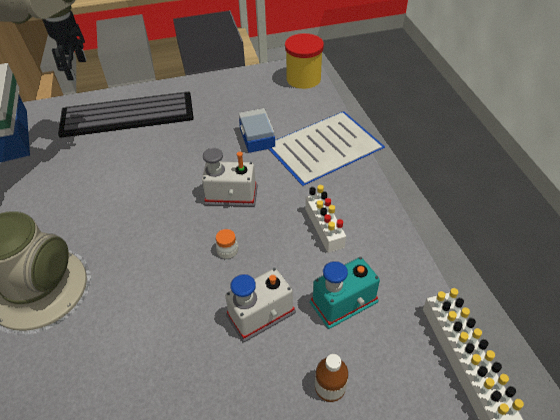

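The target is the white pump with a blue head: scene (239,168), side (243,286), with its pin near side (272,282). The turquoise pump beside it is the decoy, and the grey pump is at side (213,156). Next I refine the head position.

```bash
python3 - <<'E'
from h import *
R=np.array(env.observe()['tool_rot']);P=np.array(env.observe()['position'])
L=[]
for n,c in(('scene',(239,168)),('side',(243,286))):
    p=shot(n);h=cv2.cvtColor(p['color'],cv2.COLOR_RGB2HSV)
    m=cv2.inRange(h,(105,150,60),(128,255,255))
    k,l,st,ce=cv2.connectedComponentsWithStats(m)
    i=min(range(1,k),key=lambda i:np.hypot(*(ce[i]-c))+(st[i,4]<20)*99)
    print(n,st[i],ce[i].round(1));L.append(ray(p,ce[i]));print(at_z(p,ce[i],.149))
A=0;b=0
for o,d in L:
    d=d/np.linalg.norm(d);M=np.eye(3)-np.outer(d,d);A=A+M;b=b+M@o
X=np.linalg.solve(A,b);print(X,[np.linalg.norm(np.cross(X-o,d/np.linalg.norm(d))) for o,d in L])
print('tool shift cm',R.T@(X-P)*100)
E
```

```text
scene [232 162  15   9 115] [238.9 166. ]
[ 0.46583002 -0.22434434  0.149     ]
side [231 275  24  22 422] [242.6 285.3]
[ 0.46580089 -0.22489361  0.149     ]
[ 0.46570681 -0.22463767  0.14879144] [np.float64(0.00014686571043101522), np.float64(0.00014686571043096092)]
tool shift cm [-51.20068809 -62.1939161    8.25688827]
```

```bash
python3 -m crank '[0,-2.6,-3.15,0,0, 0,-2.6,-3.15,0,0, 0,-2.6,-3.15,0,0, 0,-2.6,-3.15,0,0, 0,-2.6,-3.15,0,0, 0,-2.6,-3.15,0,0, 0,-2.6,-3.15,0,0, 0,-2.6,-3.15,0,0]'
python3 -m crank '[0,-2.6,-3.15,0,0, 0,-2.6,-3.15,0,0, 0,-2.6,-3.15,0,0, 0,-2.6,-3.15,0,0, 0,-2.6,-3.15,0,0, 0,-2.6,-3.15,0,0, 0,0,0,0,0, 0,0,0,0,0]'
python3 - <<'E'
from h import *
s=env.observe();R=np.array(s['tool_rot']);print(s['q'],s['position'],s['ft_force'],s['grip_width'],R.T@(np.array([.464,-.223,.16])-s['position'])*100,R[:,1])
E
```

```text
time_s: 1.27
position: [0.289, 0.2187, 0.2315]
tool_rot: [[-0.953, 0.304, 0.001], [0.304, 0.953, 0.0], [-0.001, 0.001, -1.0]]
ft_force: [1.4, -0.2, -0.1]
grip_width: -0.0003
gripper_force: 0.0
time_s: 1.93
position: [0.3803, -0.0089, 0.2312]
tool_rot: [[-0.951, 0.309, -0.0], [0.309, 0.951, 0.0], [0.0, 0.0, -1.0]]
ft_force: [-0.9, 0.4, -0.3]
grip_width: -0.0001
gripper_force: 0.0
[-1.93313164e+01  4.48026466e+00  9.80905246e+01  5.23418010e-05
  7.74501868e+01 -9.13364328e+01] [ 0.38033068 -0.00890264  0.23117783] [-0.8613688   0.42759111 -0.29435048] -0.00013154771032487835 [-14.57441739 -17.7777101    7.11228211] [3.08932257e-01 9.51084045e-01 9.42995394e-06]
```

```bash
python3 -m crank '[0,-2.43,-2.96,0,0, 0,-2.43,-2.96,0,0, 0,-2.43,-2.96,0,0, 0,-2.43,-2.96,0,0, 0,-2.43,-2.96,0,0, 0,-2.43,-2.96,0,0, 0,0,0,2.5,0, 0,0,0,2.5,0]'
python3 - <<'E'
from h import *
p=shot('side');q=shot('scene')
a=p['color'][200:360,160:400];b=q['color'][100:260,140:380]
cv2.imwrite('pics/two.png',cv2.resize(np.hstack([a,b]),(800,266),interpolation=cv2.INTER_CUBIC)[:,:,::-1])
s=env.observe();R=np.array(s['tool_rot']);print(s['position'],s['ft_force'],R.T@(np.array([.464,-.223,.16])-s['position'])*100)
E
```

```text
time_s: 2.6
position: [0.4657, -0.2214, 0.1811]
tool_rot: [[-0.952, 0.305, 0.002], [0.305, 0.952, -0.002], [-0.003, -0.001, -1.0]]
ft_force: [-0.3, 0.1, -0.9]
grip_width: -0.0
gripper_force: 0.0
[ 0.46344173 -0.21865726  0.17828774] [-0.44401913  0.77551283  0.92023961] [-0.19793212 -0.40197381  1.82629855]
```

View pics/two.png

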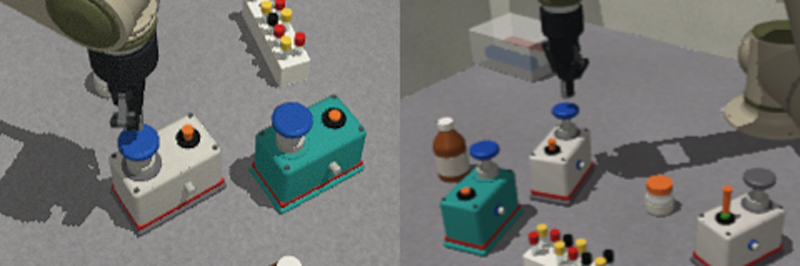

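Left crop: the fingertip is just above the blue head at (130,130), clear of the pin at (188,130). Right crop: the tip is right over the head at (567,105). I start pressing.

```bash
python3 -m crank '[0,-0.2,-0.4,1.8,0, 0,0,0,0.7,0, 0,0,0,0.7,0, 0,0,0,0.7,0, 0,0,0,0.4,0, 0,0,0,0,0, 0,0,0,0,0, 0,0,0,0,0]'
```

```text
time_s: 3.37
position: [0.4655, -0.2243, 0.1403]
tool_rot: [[-0.953, 0.304, 0.001], [0.304, 0.953, -0.001], [-0.001, -0.0, -1.0]]
ft_force: [-2.2, 2.4, 8.7]
grip_width: 0.0001
gripper_force: 4.1
```

```bash
python3 -m crank '[0,0,0,0.4,0, 0,0,0,0.4,0, 0,0,0,0.3,0, 0,0,0,0,0, 0,0,0,0,0, 0,0,0,0,0, 0,0,0,0,0, 0,0,0,0,0]'
```

```text
time_s: 4.03
position: [0.4658, -0.2245, 0.1346]
tool_rot: [[-0.953, 0.303, 0.005], [0.303, 0.953, -0.005], [-0.006, -0.003, -1.0]]
ft_force: [-17.1, 12.0, 56.3]
grip_width: -0.0001
gripper_force: 28.5
```

```bash
python3 -m crank '[0,0,0,-2.2,0, 0,0,0,-2.2,0, 0,0,0,0,0, 0,0,0,0,0, 0,0,0,0,0, 0,0,0,0,0, 0,0,0,0,0, 0,0,0,0,0]'; python3 - <<'E'
from h import *
s=env.observe();R=np.array(s['tool_rot']);print(s['position'],s['ft_force'],R.T@(np.array([.464,-.223,.16])-s['position'])*100)
E
```

```text
time_s: 4.7
position: [0.4652, -0.225, 0.1708]
tool_rot: [[-0.952, 0.305, -0.001], [0.305, 0.952, 0.001], [0.001, 0.001, -1.0]]
ft_force: [0.2, 0.5, -1.1]
grip_width: -0.0001
gripper_force: 0.0
[ 0.46515809 -0.22496795  0.17075597] [ 0.19913642  0.47388116 -1.10647472] [0.16896344 0.15159517 1.07588091]
```

```bash
for i in 1 2; do python3 -m crank '[0,0,0,1.5,0, 0,0,0,1.5,0, 0,0,0,0.7,0, 0,0,0,0.6,0, 0,0,0,0,0, 0,0,0,0,0, 0,0,0,0,0, 0,0,0,0,0]' | grep -E 'posi|ft_f'; python3 -m crank '[0,0,0,-2.15,0, 0,0,0,-2.15,0, 0,0,0,0,0, 0,0,0,0,0, 0,0,0,0,0, 0,0,0,0,0, 0,0,0,0,0, 0,0,0,0,0]'| grep -E 'posi|ft_f|time'; done
```

```text
position: [0.4663, -0.2259, 0.1346]
ft_force: [-15.3, 8.7, 57.9]
time_s: 6.03
position: [0.4651, -0.2251, 0.1706]
ft_force: [-0.4, -0.3, 0.1]
position: [0.4663, -0.2259, 0.1346]
ft_force: [-14.0, 9.3, 58.3]
time_s: 7.37
position: [0.4651, -0.225, 0.1706]
ft_force: [1.1, -1.0, 0.1]
```

Strokes are repeatable. Two more with slightly less push, then a check.

```bash
for i in 1 2; do python3 -m crank '[0,0,0,1.5,0, 0,0,0,1.5,0, 0,0,0,0.7,0, 0,0,0,0.5,0, 0,0,0,0,0, 0,0,0,0,0, 0,0,0,0,0, 0,0,0,0,0]' | grep -E 'posi|ft_f'; python3 -m crank '[0,0,0,-2.1,0, 0,0,0,-2.1,0, 0,0,0,0,0, 0,0,0,0,0, 0,0,0,0,0, 0,0,0,0,0, 0,0,0,0,0, 0,0,0,0,0]'| grep -E 'posi|ft_f|time'; done
python3 - <<'E'
from h import *
p=shot('side');q=shot('scene')
a=p['color'][230:350,200:320];b=q['color'][130:250,180:300]
cv2.imwrite('pics/two2.png',cv2.resize(np.hstack([a,b]),(800,400),interpolation=cv2.INTER_CUBIC)[:,:,::-1])
E
```

```text
position: [0.4662, -0.2259, 0.1347]
ft_force: [-12.9, 7.1, 49.6]
time_s: 8.7
position: [0.4651, -0.2251, 0.1706]
ft_force: [-0.6, -0.4, -0.1]
position: [0.4662, -0.2259, 0.1347]
ft_force: [-12.3, 7.3, 48.7]
time_s: 10.03
position: [0.4651, -0.2251, 0.1706]
ft_force: [-0.4, 0.1, 0.0]
```

View pics/two2.png

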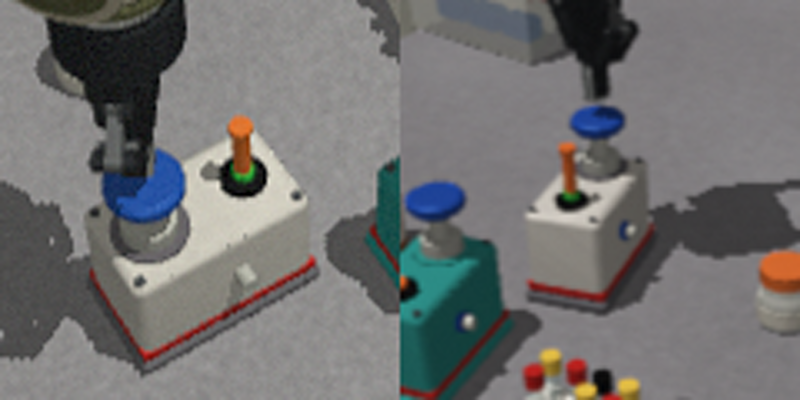

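The green band shows at the pin's foot, left crop (242,172), but it may be only partly out. Further strokes do no harm, so I do two more, then retract and check.

```bash
for i in 1 2; do python3 -m crank '[0,0,0,1.5,0, 0,0,0,1.5,0, 0,0,0,0.7,0, 0,0,0,0.5,0, 0,0,0,0,0, 0,0,0,0,0, 0,0,0,0,0, 0,0,0,0,0]' | grep -E 'posi|ft_f'; python3 -m crank '[0,0,0,-2.1,0, 0,0,0,-2.1,0, 0,0,0,0,0, 0,0,0,0,0, 0,0,0,0,0, 0,0,0,0,0, 0,0,0,0,0, 0,0,0,0,0]'| grep -E 'posi|ft_f|time'; done
python3 -m crank '[0,0,0,-3,0, 0,0,0,-3,0, 0,0,0,-3,0, 0,0,0,-1,0, 0,0,0,0,0, 0,0,0,0,0, 0,0,0,0,0, 0,0,0,0,0]'
python3 - <<'E'
from h import *
p=shot('side');q=shot('scene')
a=p['color'][230:350,200:320];b=q['color'][130:250,180:300]
cv2.imwrite('pics/two3.png',cv2.resize(np.hstack([a,b]),(800,400),interpolation=cv2.INTER_CUBIC)[:,:,::-1])
E
```

```text
position: [0.4662, -0.2259, 0.1347]
ft_force: [-11.4, 7.3, 46.7]
time_s: 11.47
position: [0.4651, -0.2251, 0.1706]
ft_force: [-0.5, -0.2, 0.8]
position: [0.4662, -0.2259, 0.1347]
ft_force: [-11.4, 8.7, 49.1]
time_s: 12.8
position: [0.4651, -0.2251, 0.1706]
ft_force: [0.3, 0.2, 0.0]
time_s: 13.47
position: [0.4649, -0.2249, 0.2698]
tool_rot: [[-0.952, 0.305, -0.002], [0.305, 0.952, 0.002], [0.003, 0.001, -1.0]]
ft_force: [0.4, 0.0, 0.3]
grip_width: -0.0002
gripper_force: 0.0
```

View pics/two3.png

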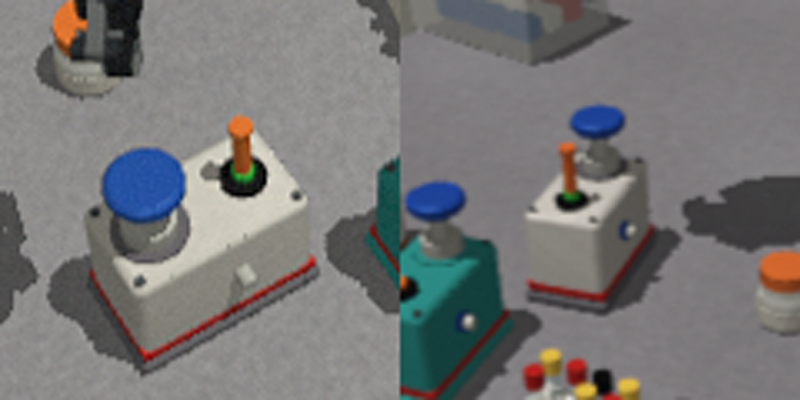

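The pin looks the same after two extra full strokes, with its green band showing, so it is at its end stop. The plunger is up and the hand is clear, so I hand in.

```bash
python3 -c "
from rig import env
print(env.close_job())"
```

```text
the job is handed in; nothing more can be done
None
```

I pressed the blue plunger all the way down six times; its indicator pin is out with the green band showing and did not rise on the last two strokes. The plunger sprang back, the hand is 10 cm clear, and I've handed the job in (no verdict was returned).

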